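# Roll a brass stem into the vee and clamp it

## Task

Push the brass bar along the green fixture's deck so that it rolls to the lip and drops into the vee; do not grip, lift or shove it hard, and let go so that it settles and centres by itself. Then swing the yellow clamp arm over by its crossbar and press it down until the pad holds the bar with about 12 N (never more than 20 N), and leave it clamped with the other things undisturbed.

Things in the scene. Friction and masses are not known exactly. Their poses are not given: they have to be found in the camera images.
- fixture: Green vee fixture fixed to the table, 250 x 150 mm, placed and yawed differently each time. Origin on the table surface below the bottom line of the vee; +x is the way the bar is rolled, y runs along the vee. Two hinge cheeks 110 mm tall stand at x = 52 to 82 mm, y within +-27 mm.
- deck (a point): Point on the fixture's flat deck top, 40 mm above the table, 84 mm before the vee's bottom line (fixture x = -84); axes as the fixture. Deck: fixture x -135 to -18 mm, y +-60 mm. A round-topped rib, 1.5 mm high, crosses it at fixture x = -108; the bar starts between it and the vee. It rolls freely: pushing takes under 2 N. On the deck the bar's axis is 56 mm above the table.
- bar: Brass bar: round turned stem, 32 mm dia, 140 mm long, 0.4 to 0.6 kg, loose, lying across the deck. Origin at its centre, own y along its axis (x, z turn as it rolls). Pushing near mid height with two finger tips spread 40 to 80 mm along it keeps it square. Never press the fingers on it with more than 20 N.
- vee_seat (a point): Where the bar's centre lies once fully seated in the vee (within 30 mm along the vee): 44.6 mm above the table, over the vee's bottom line; axes as the fixture. The 90 degree vee runs, in fixture x and z, from its near lip (-18, 40 mm) down to (0, 22 mm) and up its taller far side to (34, 56 mm).
- clamp_arm: Yellow clamp arm. Origin on its hinge axis, along the fixture's y at fixture x = 65, z = 95 mm. The arm (20 mm wide, 12 thick) runs 150 mm along its own -x to a crossbar. It starts raised, leaning back, 1.70 to 1.95 rad above level, and swings forward over the vee to about level (axes parallel to the fixture's). Stiff hinge, 0.6 N m friction: it stays where left.
- pad_boss (a point): Point on the arm's centre line above its pad, 65 mm from the hinge. Rubber pad, 22 mm dia, below the arm on a 2.5 N/mm spring and a set screw. At the middle screw setting its face is 34 mm under this point and meets the seated bar with the arm level; but the screw is up to 8 mm longer or shorter each time, unmeasured, so contact comes up to 0.13 rad above or below level: feel for it.
- crossbar (a point): Centre of the crossbar at the arm's end, 150 mm from the hinge: 12 mm dia, 55 mm to either side along y (arm in the middle 20 mm). Pinch it 35 mm from this point; it may turn in the fingers. Moving the free arm down takes about 3 N here; some 8 N down here puts 12 N on the bar, 11 N puts 20 N. Friction keeps most of this, at most 12 N, once the hand is off.
- urn: square brass vessel on four feet, 100 x 100 x 130 mm, origin under its centre. Bystander: leave alone.
- file: flat file with a wooden handle, 250 mm long, lying; origin at its underside near the middle. Bystander: leave alone.
- mallet: brass-headed hammer lying down; origin at its underside. Bystander: leave alone.
- brush: brush lying down; origin at its underside. Bystander: leave alone.
- drink: amber bottle, 60 mm dia, 170 mm tall; origin under its centre. Bystander: leave alone.
- bowl: small blue bowl, 100 mm dia, 40 mm high; origin under its centre. Bystander: leave alone.
- foot_a: small turned brass foot, 36 mm dia, 34 mm high, standing on the table beside the fixture; origin under its centre. Bystander: leave alone.
- shim: steel block 50 x 30 x 12 mm lying on the table beside the fixture; origin under its centre. Bystander: leave alone.
Not all that is in view belongs to the job. There is more than one size of the bar; the one meant has the size given above.

How it is judged:
On the way, in this order (a step that is already met when the one before it is completed fails the run):
1. the bar lies fully seated in the vee, still, with neither the fingers nor the clamp touching it (x of bar in the frame of fixture between -0.003 and 0.003 m and y of bar in the frame of fixture between -0.03 and 0.03 m and z of bar in the frame of fixture between 0.041 and 0.0475 m and angle between the y axis of bar and the y axis of fixture, either way round below 0.04 rad and contact force between each of the fingers, clamp_arm and bar below 0.1 N and linear speed of bar below 0.02 m/s), for 0.3 s.
2. the clamp pad grips the seated bar with more than 6 N (x of bar in the frame of fixture between -0.003 and 0.003 m and y of bar in the frame of fixture between -0.03 and 0.03 m and z of bar in the frame of fixture between 0.041 and 0.0475 m and angle between the y axis of bar and the y axis of fixture, either way round below 0.04 rad and contact force between clamp_arm and bar above 6 N), for 0.3 s.
At the end, for the whole second after the job is handed in: The bar is seated in the vee (centre within 3 mm of the vee's middle plane, less than 47.5 mm above the table, within 30 mm of the middle along the vee, parallel within 0.04 rad), at rest, and the clamp pad still presses on it with more than 5 N after the hand is off (x of bar in the frame of fixture between -0.003 and 0.003 m and y of bar in the frame of fixture between -0.03 and 0.03 m and z of bar in the frame of fixture between 0.041 and 0.0475 m and angle between the y axis of bar and the y axis of fixture, either way round below 0.04 rad and contact force between clamp_arm and bar above 5 N and linear speed of each of bar, clamp_arm below 0.02 m/s); the robot touches nothing.
It fails at once if the clamp presses on the bar with more than 20 N (contact force between clamp_arm and bar above 20 N).
It fails at once if the clamp touches the bar before it is seated in the vee (contact force between clamp_arm and bar above 0.5 N and z of bar in the frame of fixture above 0.049 m).
It fails at once if the fingers press on the bar with more than 20 N (contact force between the fingers and bar above 20 N).
It fails at once if the bar is lifted more than 15 mm off the deck (z of bar in the frame of fixture above 0.071 m).
It fails at once if a bystander is moved by more than 30 mm (distance of any of urn, file, mallet, brush, drink, bowl, foot_a, shim from where it was at the start of the episode above 0.03 m).
It also fails if it takes over 64 s, if anything falls off the work surface, if the arm or the gripper's body presses on something with over 40 N, if the wrist force passes 120 N, or if a joint passes its speed limit or range.

## Robot

A 6-joint arm with a two-finger parallel gripper is mounted at the origin on the work surface. World frame = base frame: x ahead of the robot, y to its left, z up, the work surface at z = 0. Lengths are in m, angles in rad, forces in N, time in s.
With the tool pointing down it reaches from about 0.3 to 0.75 m from the base axis. Payload 8.5 kg.
Tool frame: the origin (TCP) lies at the centre of the arm's flange, where the gripper is bolted on; the fingertips stand 173 mm ahead of it and the grasp point (between the pads) lies 155 mm ahead of it; z points along the fingers, y is the direction in which the jaws open and shut (so a half turn about z gives the same grasp; the last joint's range is limited). The gripper opens to 85 mm and grips with 20 to 120 N. Pads are 22 mm wide; open, the fingers measure 114 mm over their backs; the gripper's body (76 mm by 85 mm) begins 54 mm behind the grasp point. The pads swing forward as they close: fully open they stand 13 mm farther back than shut.
Start: joints at [0.98, 0.381, 1.297, -0, 1.464, -0.215], TCP at [0.202, 0.512, 0.405] pointing down, gripper open.
Joint ranges: [-3.11, 3.11], [-0.89, 2.33], [0.22, 2.48], [-1.42, 4.56], [0.17, 2.85], [-2.88, 2.88]. Speed limits (rad/s): [2.39, 2.39, 3.14, 3.14, 3.14, 3.14].

## Interface

Orientations are given as a rotation vector (axis times angle).
In Python, from bench import r gives the robot as it stands. The module is installed in compiled form; this text tells all that it offers. Calls block until the motion is done:
- r.reach(position, orientation): joint-space move of the TCP to a pose.
- r.move_l(position, ori=None, max_speed=0.15): straight line of the TCP; ori=None keeps the orientation; max_speed is the mean speed in m/s.
- r.move_joints(angles): joint-space move.
- r.set_gripper(opening, newtons=None): opening from 0.0 (shut) to 1.0 (fully open); newtons is the grip in N (None keeps the last); returns when the fingers have stopped.
- r.hold(seconds).
- r.solve_ik(position, orientation): joint angles nearest the present ones, or None.
- r.read_state(): the state.
- r.camera(name): name is "scene" or "top" or "wrist"; returns the picture (420x560x3 uint8, blue, green, red); there is no depth.
- r.get_calibration(name): a dict with "fx", "fy", "cx", "cy" (pixels), "k1" (the pictures are not rectified: a ray, as slopes to the right and down, at radius r is drawn at 1 + k1 r^2 times it, then the intrinsics apply), "world_to_cam" (4x4, takes a point from world to camera coordinates); the wrist camera has in their place "tool_from_camera" (4x4, takes a point from camera to tool coordinates, whose origin is the TCP and whose axes are the flange's). Camera axes: x right, y down, z forward; pixel columns grow to the right and rows downward; lengths in m; the calibration is good to about 2 mm. A picture is of the moment at which its call begins: read the wrist's pose just before it. get_calibration takes no time and is no camera call.
A pose or a line that the arm cannot do raises r.Unreachable and nothing moves.
- r.sign_off(): hands the job in, once; it reports no verdict.
The state is a dict: "t": time; "joints": joint angles; "qvel": joint speeds; "tau": joint torques, N m; "eef_pos": TCP position; "orientation": TCP orientation; "contact_force": force on the tool from outside, world axes, zero at the start; "moment": the same for the moment, N m; "grip_width": opening from 0.0 (shut) to 1.0 (fully open).
Only numpy, scipy, OpenCV 4.12 (cv2) and the standard library are available. Lean on these libraries where they do the work, as an engineer would, in place of code of your own. Each camera call takes 0.05 s, during which the arm holds its last target.

## Working session

There is one attempt and no reset: what is moved stays moved. The work goes in short steps, each a Python script; the robot and the scene stay as the last script left them, time stands still between calls to the robot, and variables do not carry over. Pictures are saved under pics/ and viewed, and the job is handed in when it is done.

```bash
mkdir -p pics; python3 - <<'E'
from bench import r
import cv2
for n in("scene","top","wrist"):
    cv2.imwrite(f"pics/{n}0.png",r.camera(n)); c=r.get_calibration(n); print(n,c)
s=r.read_state(); print(s)
E
```

```text
scene {'fx': 387.54394646702207, 'fy': 387.54394646702207, 'cx': 279.7362825136973, 'cy': 205.6382897804863, 'k1': -0.07225551840153929, 'world_to_cam': array([[-0.24014481,  0.9707177 , -0.00613305,  0.11323104],
       [ 0.64730978,  0.15542266, -0.746213  , -0.31965858],
       [-0.72340895, -0.18316916, -0.66567901,  1.47440007],
       [ 0.        ,  0.        ,  0.        ,  1.        ]])}
top {'fx': 467.9018442977715, 'fy': 467.9018442977715, 'cx': 277.60319620031834, 'cy': 206.81026905619532, 'k1': -0.09867779690524969, 'world_to_cam': array([[-0.00445026, -0.99995578, -0.00828486,  0.02950879],
       [-0.98370991,  0.00586655, -0.17966748,  0.56355289],
       [ 0.17970813,  0.00735033, -0.98369251,  1.05242011],
       [ 0.        ,  0.        ,  0.        ,  1.        ]])}
wrist {'fx': 326.80604197123836, 'fy': 326.80604197123836, 'cx': 278.1492066798083, 'cy': 204.95422820202472, 'k1': 0.016885726669493457, 'tool_from_camera': array([[ 3.97258505e-04, -9.63394826e-01, -2.68086276e-01,
         6.85074941e-02],
       [ 9.99999715e-01,  5.54827868e-04, -5.11999000e-04,
         4.01054577e-04],
       [ 6.41998924e-04, -2.68085997e-01,  9.63394772e-01,
         3.06003065e-02],
       [ 0.00000000e+00,  0.00000000e+00,  0.00000000e+00,
         1.00000000e+00]])}
{'t': 0.15, 'joints': array([ 9.79689612e-01,  3.81050281e-01,  1.29802047e+00,  1.25733864e-05,
        1.46358052e+00, -2.15288448e-01]), 'qvel': array([ 0.0011834 , -0.00317161, -0.00446555,  0.00042944, -0.00023941,
        0.00073416]), 'tau': array([ 2.65293434e-03, -4.48627174e+01, -2.31345642e+01, -1.06213904e-04,
        3.81132515e-03,  1.03334182e-05]), 'eef_pos': array([0.20184674, 0.51159055, 0.40427097]), 'orientation': array([-5.86788259e-01, -3.08587099e+00,  1.52162628e-03]), 'contact_force': array([0.36595609, 0.52812442, 0.52813046]), 'moment': array([ 0.01246992,  0.02756883, -0.02753138]), 'grip_width': 0.9974012525702661}
```

View pics/scene0.png

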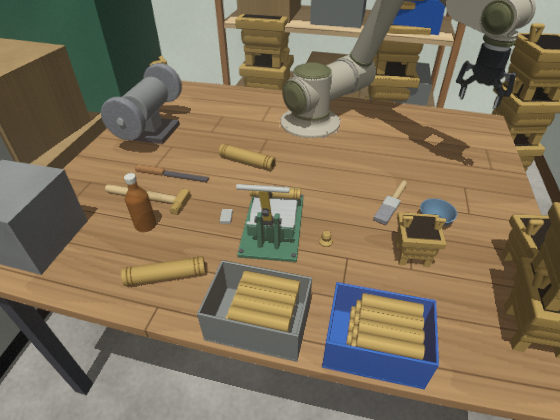

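View pics/top0.png

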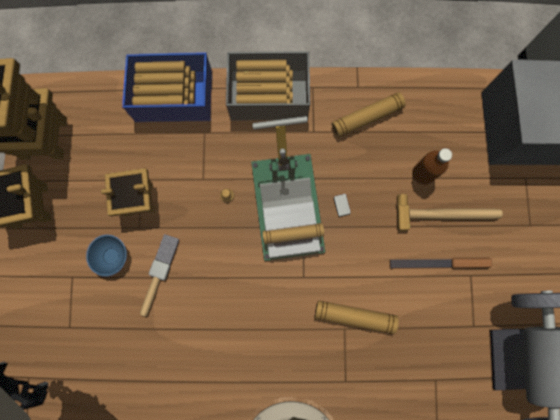

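View pics/wrist0.png

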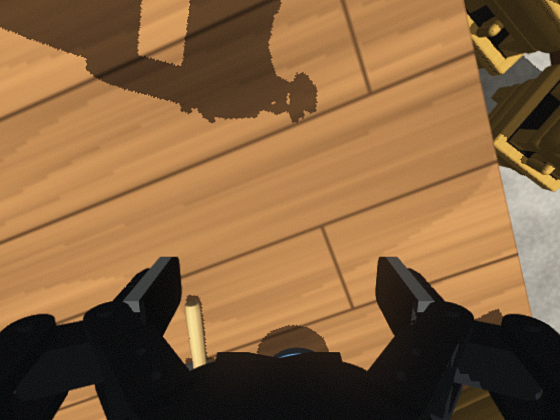

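The job's bar is the brass one lying on the green fixture at top (293,234). The other candidates are larger bars loose on the table at (357,317) and (368,115), and bars in the boxes at (165,85) and (265,80). Next I'll confirm with an enlarged crop.

```bash
python3 - <<'E'
import cv2
a=cv2.imread("pics/top0.png")[105:275,225:350]; cv2.imwrite("pics/topc.png",cv2.resize(a,None,fx=3.5,fy=3.5,interpolation=2))
a=cv2.imread("pics/scene0.png")[170:270,220:350]; cv2.imwrite("pics/scenec.png",cv2.resize(a,None,fx=6,fy=6,interpolation=2))
E
```

```text
(no output)
```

View pics/topc.png

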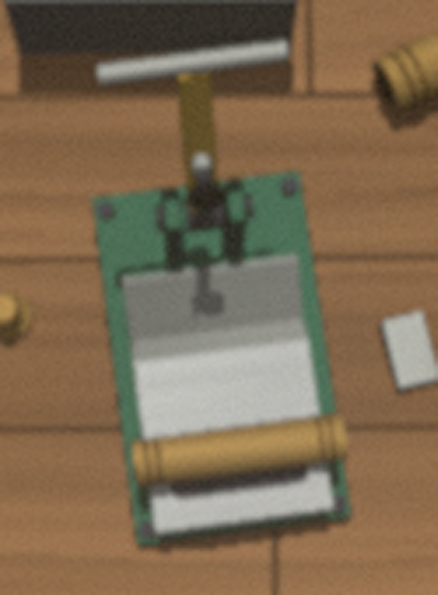

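View pics/scenec.png

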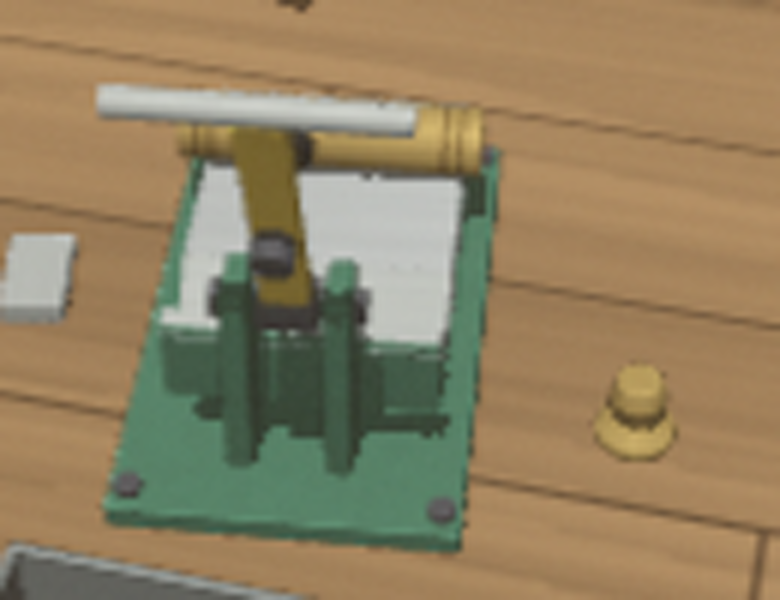

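The crop shows a plain round bar with rings near its ends, lying across the white deck, about the right length. The deck's near corners are at crop (155,529) and (334,506), and the far vee edge runs (122,277) to (297,254).

```bash
cat > h.py <<'E'
import numpy as np, cv2
from scipy.spatial.transform import Rotation as R
from bench import r
def ray(n,px,T=None):
    c=r.get_calibration(n); K=np.array([[c['fx'],0,c['cx']],[0,c['fy'],c['cy']],[0,0,1]])
    d=np.array([c['k1'],0,0,0,0]);
    s=cv2.undistortPoints(np.array([[px]],float),K,d,None,None)[0,0] if 0 else None
    s=cv2.undistortPointsIter(np.array([[px]],float),K,d,np.eye(3),np.eye(3),(3,50,1e-10))[0,0]
    v=np.array([s[0],s[1],1.])
    if n=='wrist':
        M=T@c['tool_from_camera']
    else: M=np.linalg.inv(c['world_to_cam'])
    return M[:3,3], M[:3,:3]@v
def onz(n,px,z,T=None):
    o,v=ray(n,px,T); return o+v*(z-o[2])/v[2]
def proj(n,P,T=None):
    c=r.get_calibration(n); W=c['world_to_cam'] if n!='wrist' else np.linalg.inv(T@c['tool_from_camera'])
    p=W[:3,:3]@np.asarray(P)+W[:3,3]; x=p[:2]/p[2]; x=x*(1+c['k1']*(x@x)); return np.array([c['fx']*x[0]+c['cx'],c['fy']*x[1]+c['cy']])
def T():
    s=r.read_state(); M=np.eye(4); M[:3,:3]=R.from_rotvec(s['orientation']).as_matrix(); M[:3,3]=s['eef_pos']; return M
E
python3 - <<'E'
from h import *
def C(x,y): return (225+(x+.5)/3.5-.5,105+(y+.5)/3.5-.5)
L=[((155,529),(-.135,.06),.04),((334,506),(-.135,-.06),.04),((122,277),(.034,.06),.056),((297,254),(.034,-.06),.056)]
W=[];F=[]
for p,f,z in L:
    w=onz('top',C(*p),z);W.append(w[:2]);F.append(f);print(w)
W=np.array(W);F=np.array(F);wc=W.mean(0);fc=F.mean(0);A=(F-fc).T@(W-wc);yaw=np.arctan2(A[0,1]-A[1,0],A[0,0]+A[1,1])
Rm=np.array([[np.cos(yaw),-np.sin(yaw)],[np.sin(yaw),np.cos(yaw)]]);o=wc-Rm@fc
print('origin',o,'yaw',yaw,'res',W-(F@Rm.T+o))
for p in [(133,460),(347,437)]:
    w=onz('top',C(*p),.056);print('bar end',w,(Rm.T@(w[:2]-o)))
# lips check
for p in [(133,362),(306,337)]:
    w=onz('top',C(*p),.04);print('lip',(Rm.T@(w[:2]-o)))
for p in [(97,73),(290,46)]:
  for z in(.23,.24,.25):
    w=onz('top',C(*p),z);print('cross',z,(Rm.T@(w[:2]-o)))
img=r.camera('top');im2=r.camera('scene')
for n,im in(('top',img),('scene',im2)):
    def P(x,y,z): return tuple(int(round(v*8)) for v in proj(n,[*(Rm@[x,y]+o),z]))
    big=cv2.resize(im,None,fx=8,fy=8,interpolation=cv2.INTER_CUBIC)
    for a in (-1,1):
        cv2.line(big,P(-.135,.06*a,.04),P(-.018,.06*a,.04),(0,0,255),1)
    for x,z in((-.135,.04),(-.108,.04),(-.018,.04),(0,.022),(.034,.056)): cv2.line(big,P(x,-.06,z),P(x,.06,z),(255,0,0),1)
    for th in(1.7,1.95):
        cv2.line(big,P(.065-.15*np.cos(th),-.055,.095+.15*np.sin(th)),P(.065-.15*np.cos(th),.055,.095+.15*np.sin(th)),(0,255,255),2)
    c=P(0,0,.08); big=big[c[1]-500:c[1]+600,c[0]-500:c[0]+500]
    cv2.imwrite(f'pics/ov_{n}.png',cv2.resize(big,(545,600)))
E
```

```text
[0.44930921 0.04748784 0.04      ]
[ 0.46401824 -0.07252285  0.04      ]
[0.61856718 0.06921925 0.056     ]
[ 0.63385214 -0.04957131  0.056     ]
origin [0.59151712 0.00514945] yaw 0.12899531066685369 res [[-0.00061127  0.00020301]
 [-0.00133878 -0.00080469]
 [ 0.00105081  0.00019462]
 [ 0.00089924  0.00040706]]
bar end [0.4939164  0.06160687 0.056     ] [-0.08952726  0.06854351]
bar end [ 0.50847217 -0.08074869  0.056     ] [-0.09340474 -0.07450174]
lip [-0.02102853  0.06037616]
lip [-0.0197213  -0.05882104]
cross 0.23 [0.1168603  0.05634223]
cross 0.24 [0.11311717 0.05618732]
cross 0.25 [0.10937404 0.05603242]
cross 0.23 [ 0.11807818 -0.05764103]
cross 0.24 [ 0.11432162 -0.05653889]
cross 0.25 [ 0.11056506 -0.05543675]
```

View overlays.

View pics/ov_top.png

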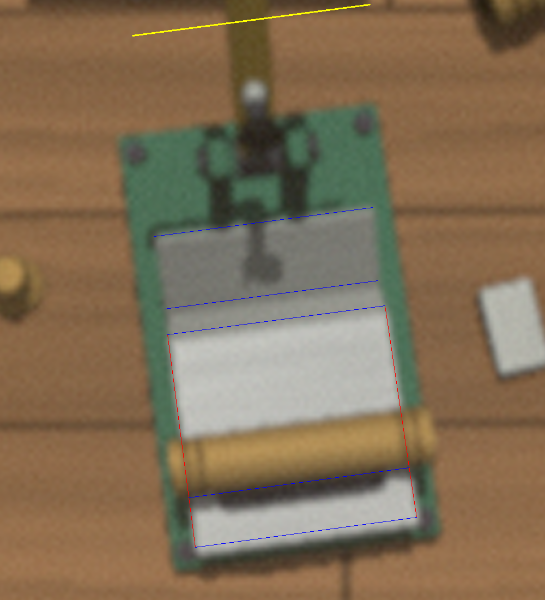

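View pics/ov_scene.png

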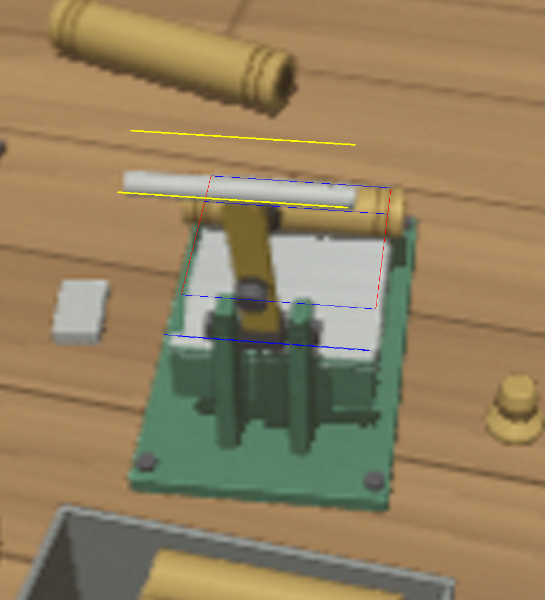

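The overlay agrees to a few mm: fixture origin is about (0.5915, 0.005), yaw 0.129, bar at fixture x ≈ -0.091, arm raised about 1.9 rad. I'll hover behind the bar with the tips spread along it and check with the wrist camera.

```bash
cat >> h.py <<'E'
O=np.array([0.5915,0.0051]);YAW=0.129
Rm=np.array([[np.cos(YAW),-np.sin(YAW)],[np.sin(YAW),np.cos(YAW)]])
def f2w(x,y,z): return np.array([*(Rm@[x,y]+O),z])
def ori(psi,pitch=0):
    x=np.array([np.cos(psi),np.sin(psi),0]);z=np.array([0,0,-1.]);y=np.cross(z,x)
    M=np.stack([x,y,z],1)
    return R.from_matrix(M)*R.from_euler('y',pitch)
E
python3 - <<'E'
from h import *
q=ori(YAW+np.pi).as_rotvec()
print(r.solve_ik(f2w(-.127,-.003,.30),q),r.solve_ik(f2w(-.127,-.003,.213),q),r.solve_ik(f2w(-.03,-.003,.213),q))
r.reach(f2w(-.127,-.003,.30),q); r.set_gripper(0.7,20)
M=T(); im=r.camera('wrist'); np.save('Tw1.npy',M); cv2.imwrite('pics/w1.png',im)
s=r.read_state();print(s['t'],M[:3,3],s['contact_force'],s['grip_width'])
for x,y,z in((-.135,.06,.04),(-.135,-.06,.04),(-.018,.06,.04),(-.018,-.06,.04)): 
    p=proj('wrist',f2w(x,y,z),M); cv2.circle(im,tuple(int(v) for v in p),3,(0,0,255),1)
cv2.imwrite('pics/w1o.png',im)
E
```

```text
[-2.85302635e-01  3.50979361e-01  1.68851168e+00 -4.44089210e-16
  1.10210161e+00 -1.98509896e+00] [-2.85302635e-01  4.89576402e-01  1.79239473e+00 -4.44089210e-16
  8.59621525e-01 -1.98509896e+00] [-2.13661527e-01  6.08864572e-01  1.52182714e+00 -4.44089210e-16
  1.01090094e+00 -1.91345785e+00]
2.825 [ 0.46594884 -0.01405053  0.30000805] [ 1.33633036 -0.24918229 -0.91795004] 0.703006121092333
```

View pics/w1o.png

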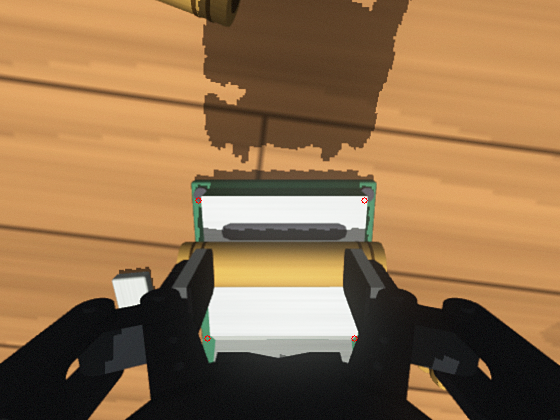

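The wrist view shows the bar between rows 243 and 287, and the predicted deck corners within about 4 px (3 mm). I'll get the bar's x from the two tangent rays, then descend behind it.

```bash
python3 - <<'E'
from h import *
M=np.load('Tw1.npy')
def fr(px):
    o,v=ray('wrist',px,M); o2=Rm.T@(o[:2]-O); v2=Rm.T@v[:2]; return np.array([o2[0],o[2]]),np.array([v2[0],v[2]])
for c in(230,330):
    o,a=fr((c,243));o,b=fr((c,287)); a/=np.linalg.norm(a);b/=np.linalg.norm(b);m=a+b; print(c,o+m*(.056-o[1])/m[1], 'dia',2*np.sin(np.arccos(a@b)/2)*np.linalg.norm(m*(.056-o[1])/m[1]))
q=ori(YAW+np.pi).as_rotvec()
r.move_l(f2w(-.130,-.003,.213),q,.12)
s=r.read_state();print(s['t'],s['contact_force'])
M=T();im=r.camera('wrist');cv2.imwrite('pics/w2.png',im);cv2.imwrite('pics/s2.png',cv2.resize(r.camera('scene')[140:270,200:370],None,fx=4,fy=4,interpolation=2))
E
```

```text
230 [-0.09160707  0.056     ] dia 0.030771775918632532
330 [-0.09166673  0.056     ] dia 0.030768694470477077
3.7 [-0.01816551 -0.49105754 -0.32750429]
```

View pics/w2.png

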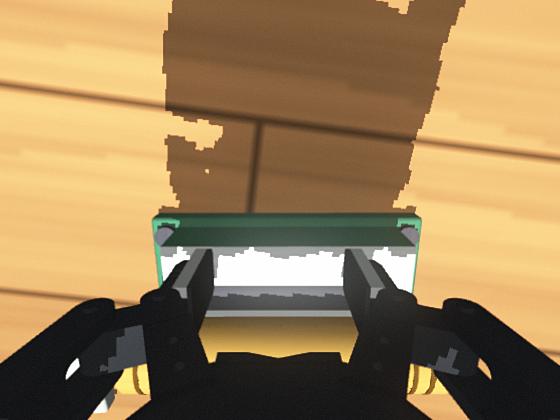

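View pics/s2.png

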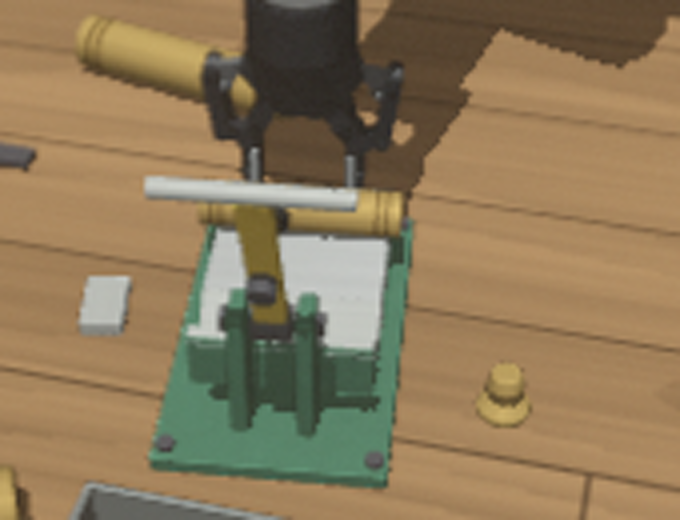

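The fingertips stand behind the bar on the deck (wrist 210/350, row ~280), and the bar is untouched. Now the slow push.

```bash
python3 - <<'E'
from h import *
q=ori(YAW+np.pi).as_rotvec()
def go(x,v):
    r.move_l(f2w(x,-.003,.213),q,v); s=r.read_state(); print(x,round(s['t'],2),s['contact_force'].round(2))
go(-.052,.035); go(-.045,.02); go(-.040,.015)
M=T();cv2.imwrite('pics/w3.png',r.camera('wrist'));cv2.imwrite('pics/t3.png',cv2.resize(r.camera('top')[105:275,225:350],None,fx=3.5,fy=3.5,interpolation=2));cv2.imwrite('pics/s3.png',cv2.resize(r.camera('scene')[140:270,200:370],None,fx=4,fy=4,interpolation=2))
E
```

```text
-0.052 6.17 [-0.06 -0.06 -0.56]
-0.045 6.67 [-0.54  0.18 -0.19]
-0.04 7.16 [-0.08  0.74 -0.37]
```

View pics/s3.png

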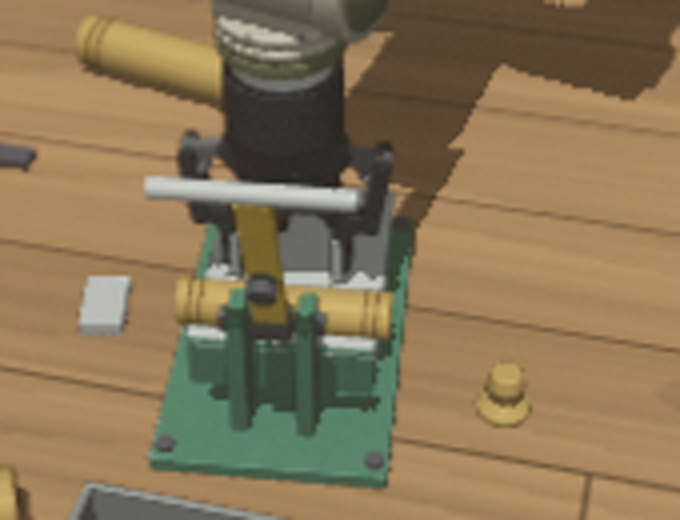

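View pics/w3.png

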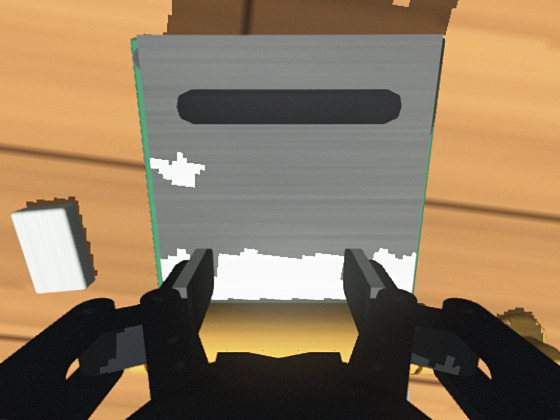

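The bar is in the vee (scene crop row ~310), with no contact force left. I'll back off and verify the seating, and check reach for the clamp motions.

```bash
python3 - <<'E'
from h import *
q=ori(YAW+np.pi).as_rotvec()
r.move_l(f2w(-.055,-.003,.213),q,.06)
r.move_l(f2w(-.075,-.003,.33),q,.25); r.set_gripper(0,20)
s=r.read_state();print(s['t'],s['contact_force'])
M=T();np.save('Tw4.npy',M);im=r.camera('wrist');t=r.camera('top');sc=r.camera('scene')
cv2.imwrite('pics/w4.png',im);cv2.imwrite('pics/t4r.png',t);cv2.imwrite('pics/t4.png',cv2.resize(t[105:275,225:350],None,fx=3.5,fy=3.5,interpolation=2));cv2.imwrite('pics/s4.png',cv2.resize(sc[140:270,200:370],None,fx=4,fy=4,interpolation=2))
for P in [(.14,.035,.45),(.14,.035,.385),(.14,-.035,.385),(.0,.035,.385),(-.03,.035,.35),(-.085,.035,.27)]:
    print(P,r.solve_ik(f2w(*P),q))
E
```

```text
8.925 [-0.80190784  0.17407742  0.11056386]
(0.14, 0.035, 0.45) [-8.25891940e-02  7.17099315e-01  5.70352703e-01 -4.44089210e-16
  1.85414064e+00 -1.78238552e+00]
(0.14, 0.035, 0.385) [-8.25891940e-02  7.29935722e-01  7.23612004e-01 -4.44089210e-16
  1.68804493e+00 -1.78238552e+00]
(0.14, -0.035, 0.385) [-1.76351492e-01  7.45034379e-01  6.93403460e-01 -4.44089210e-16
  1.70315481e+00 -1.87614782e+00]
(0.0, 0.035, 0.385) [-1.33349827e-01  4.62160236e-01  1.22120398e+00 -4.44089210e-16
  1.45822843e+00 -1.83314615e+00]
(-0.03, 0.035, 0.35) [-1.47581081e-01  4.40013619e-01  1.36606241e+00 -4.44089210e-16
  1.33551663e+00 -1.84737741e+00]
(-0.085, 0.035, 0.27) [-1.78147360e-01  4.48050312e-01  1.62860993e+00 -4.44089210e-16
  1.06493241e+00 -1.87794369e+00]
```

View pics/w4.png

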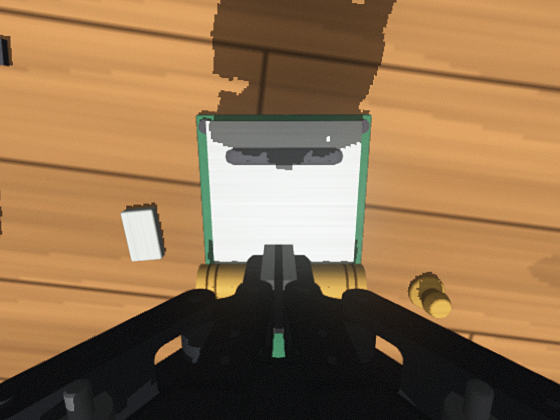

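View pics/t4.png

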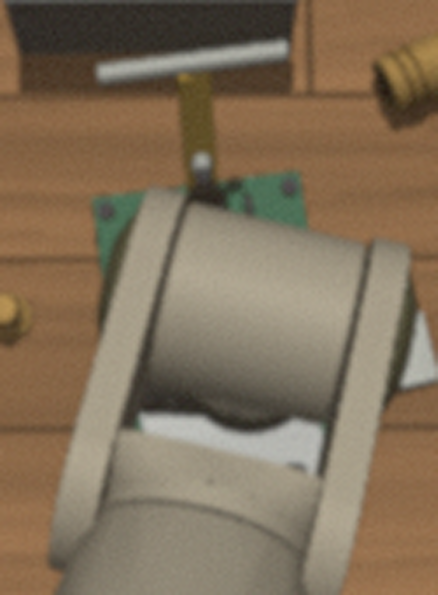

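View pics/s4.png

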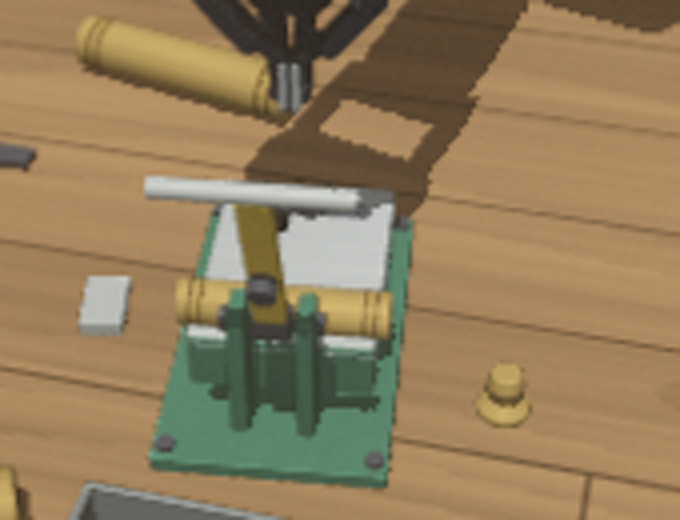

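Top and scene views show the bar lying parallel in the vee; its ends are level in the wrist view at row ~263. Next, closed fingertips go behind the crossbar at y = +35 mm and swing the arm forward, stopping well above the bar.

```bash
python3 - <<'E'
from h import *
q=ori(YAW+np.pi).as_rotvec()
M=np.load('Tw4.npy'); 
def fr(px):
    o,v=ray('wrist',px,M); o2=Rm.T@(o[:2]-O); v2=Rm.T@v[:2]; return np.array([o2[0],o[2]]),np.array([v2[0],v[2]])
for c in (215,345):
    o,a=fr((c,263)); a/=np.linalg.norm(a); n=np.array([-a[1],a[0]]); n*=np.sign(n[0]); # centre at +16mm along n from ray
    p=o+n*.016; print('bar x at z .0446:',(p+a*(.0446-p[1])/a[1])[0])
r.move_l(f2w(-.03,.035,.46),q,.3); r.move_l(f2w(.148,.035,.46),q,.25); r.move_l(f2w(.148,.035,.395),q,.15)
s=r.read_state(); f0=s['contact_force'].copy(); print(s['t'],f0)
for th in (1.88,1.7,1.5,1.3,1.1,.95):
    xc=.065-.15*np.cos(th); zc=.095+.15*np.sin(th)
    r.move_l(f2w(xc+.017,.035,zc+.158),q,.07); s=r.read_state(); print(th,round(s['t'],2),(s['contact_force']-f0).round(2))
    if np.linalg.norm(s['contact_force']-f0)>15: break
cv2.imwrite('pics/s5.png',cv2.resize(r.camera('scene')[110:270,180:380],None,fx=3.5,fy=3.5,interpolation=2))
E
```

```text
bar x at z .0446: -0.0034765396356822853
bar x at z .0446: -0.0035386774006308797
11.15 [-0.20098009  0.63004887  0.66286163]
1.88 11.59 [ 0.59 -0.42 -0.75]
1.7 12.12 [-0.15 -0.45 -0.27]
1.5 12.7 [ 0.36  0.1  -0.58]
1.3 13.28 [ 1.02 -0.94 -0.13]
1.1 13.85 [-0.83 -1.13 -0.37]
0.95 14.32 [ 0.21 -0.63 -0.99]
```

View pics/s5.png

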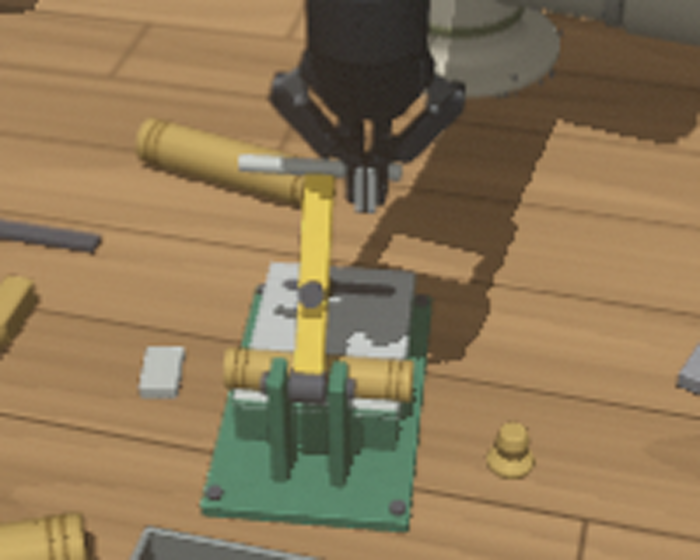

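The arm has come over to about 0.95 rad (crossbar at crop (320,165)) and the bar hasn't moved. The tangent check gives bar x ≈ -3.5 mm in my frame. The deck edge shows the same ~3 mm offset, so that is fixture-origin error, and the bar is seated. Now I'll go over the top and press down from above, with coarse steps first to get the free-motion force.

```bash
cat >> h.py <<'E'
Q=ori(YAW+np.pi).as_rotvec()
def F(n=8):
    a=[]
    for _ in range(n): a.append(r.read_state()['contact_force']); r.hold(0.02)
    return np.mean(a,0),np.std(a,0)
E
python3 - <<'E'
from h import *
T0=lambda th,dz=0:f2w(.065-.15*np.cos(th)-.002,.035,.095+.15*np.sin(th)+.006+.173+dz)
p=r.read_state()['eef_pos']
d=f2w(.025,0,0)-f2w(0,0,0)
r.move_l(p+d,Q,.1); pp=p+d; pp[2]=.46; r.move_l(pp,Q,.25)
r.move_l(T0(.95,.03),Q,.2)
f0,sd=F(10); np.save('f0.npy',f0); print(r.read_state()['t'],f0,sd)
for th in (.95,.85,.75,.65,.55,.45,.35):
    r.move_l(T0(th),Q,.05); 
    i=r.read_state()['contact_force']-f0; m,sd=F(5); print(th,round(r.read_state()['t'],2),i.round(2),(m-f0).round(2),sd.round(2), r.read_state()['eef_pos'][2]-T0(th)[2])
cv2.imwrite('pics/s6.png',cv2.resize(r.camera('scene')[110:270,180:380],None,fx=3.5,fy=3.5,interpolation=2))
cv2.imwrite('pics/w6.png',r.camera('wrist'))
E
```

```text
15.8583 [0.20942515 0.1204457  0.17169641] [0.54609868 0.5441173  0.44943113]
0.95 16.69 [-10.33  -1.23  11.84] [-10.04  -0.98  11.88] [0.42 0.18 0.31] 0.0008328950943122804
0.85 17.23 [-7.48 -1.35 11.89] [-8.32 -0.91 12.63] [0.71 0.38 0.41] 0.0009286754709337264
0.75 17.76 [-5.68  0.55  7.49] [-6.3  -0.42  8.62] [0.38 0.66 0.66] 0.0003384335027558083
0.65 18.29 [-0.41 -0.66  0.23] [-0.32 -0.53  0.14] [0.59 0.17 0.27] -0.00033027666688933977
0.55 18.82 [-0.4  -0.44  0.59] [-0.47 -0.48 -0.14] [0.26 0.36 0.4 ] -3.2830271521344656e-06
0.45 19.36 [0.9  0.13 0.14] [-0.16 -0.17 -0.12] [0.6  0.34 0.33] -6.55893790324491e-06
0.35 19.89 [ 0.12 -0.44 -0.66] [-0.09 -0.45 -0.33] [0.17 0.19 0.65] 1.0781069398335674e-05
```

View pics/s6.png

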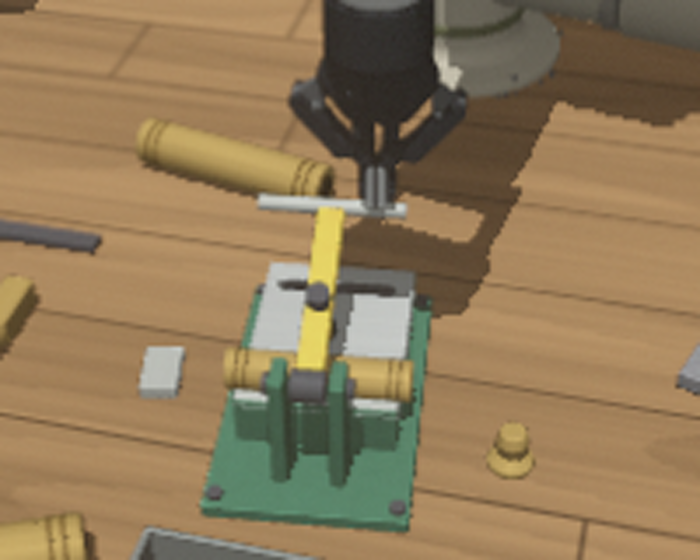

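View pics/w6.png

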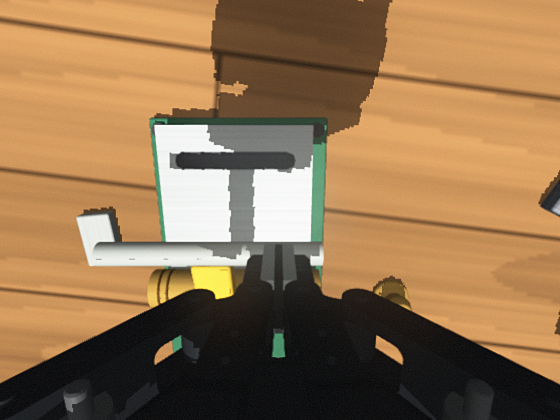

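Force vanished at 0.65 rad, so the tips may have slipped off. I'll triangulate the crossbar from the free end (wrist ~(93,254), scene crop (261,202)).

```bash
python3 - <<'E'
from h import *
import cv2
im=cv2.imread('pics/w6.png');cv2.imwrite('pics/w6c.png',cv2.resize(im[200:350,70:370],None,fx=2.6,fy=2.6,interpolation=2))
M=T(); print(r.read_state()['t'],M[:3,3])
def tri(pw,ps):
    o1,v1=ray('wrist',pw,M);o2,v2=ray('scene',ps)
    A=np.stack([v1,-v2],1);t=np.linalg.lstsq(A,o2-o1,rcond=None)[0]; a=o1+v1*t[0];b=o2+v2*t[1]; return (a+b)/2,np.linalg.norm(a-b)
for s in ((261,202),(405,211)):
    pass
p,e=tri((93,254),(180+261/3.5,110+202/3.5)); print('left end',p,e,Rm.T@(p[:2]-O))
p,e=tri((323,254),(180+405/3.5,110+211/3.5)); print('right end',p,e,Rm.T@(p[:2]-O))
tip=M[:3,3]-[0,0,.173]; print('tip',Rm.T@(tip[:2]-O),tip[2])
E
```

```text
19.9917 [0.50981531 0.02980529 0.32550254]
left end [ 0.51956922 -0.05735615  0.14516701] 0.005364072303282654 [-0.07936762 -0.05268385]
right end [0.50600013 0.05226486 0.14414966] 0.0003865132294494373 [-0.07872205  0.05777189]
tip [-0.07782782  0.03500814] 0.15250254362229992
```

View pics/w6c.png

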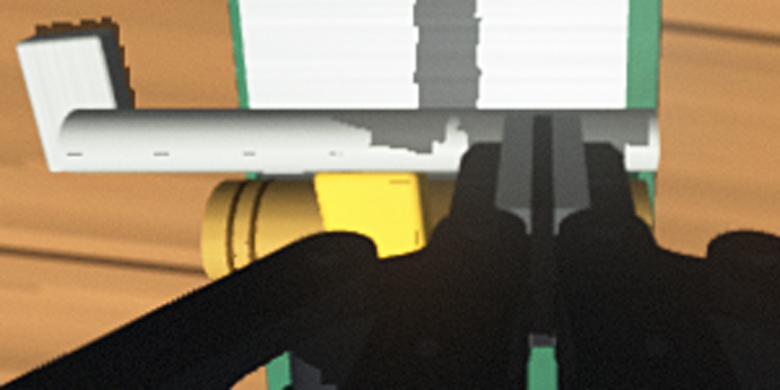

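The crossbar is at fixture x ≈ -0.079, z ≈ 0.145, directly under the tips (arm ~0.34 rad). So nothing slipped, and the force simply relaxes at stops. I'll continue with slow, fine steps to feel for the pad.

```bash
python3 - <<'E'
from h import *
f0=np.load('f0.npy')
def at(zc): 
    th=np.arcsin((zc-.095)/.15); return f2w(.065-.15*np.cos(th)-.002,.035,zc+.006+.173)
zs=list(np.arange(.138,.119,-.006))+list(np.arange(.118,.0895,-.002))
for zc in zs:
    r.move_l(at(zc),Q,.02); i=r.read_state()['contact_force']-f0; m,sd=F(4); m-=f0
    print(round(zc,4),round(r.read_state()['t'],2),i.round(2),m.round(2))
    if m[2]>4: break
E
```

```text
0.138 20.65 [-0.35  0.92 -0.31] [-0.34  0.12 -0.41]
0.132 21.18 [ 0.81 -0.17  0.5 ] [-0.03 -0.59  0.21]
0.126 21.7 [ 1.18  0.69 -0.35] [ 0.36 -0.03 -0.29]
0.12 22.23 [ 1.04  0.3  -0.58] [ 0.27 -0.29 -0.39]
0.118 22.54 [-0.34  0.12  0.61] [-0.    0.24  0.19]
0.116 22.86 [-0.57 -0.   -0.79] [-0.47 -0.22 -0.46]
0.114 23.18 [-0.39 -0.36  0.23] [-0.63  0.43  0.02]
0.112 23.49 [ 0.88 -0.94  0.19] [ 0.19 -0.53  0.12]
0.11 23.81 [ 0.64 -0.41 -0.48] [ 0.14 -0.39 -0.14]
0.108 24.12 [-0.41 -0.32 -0.13] [-0.33 -0.13  0.22]
0.106 24.44 [ 0.15 -0.38 -0.11] [ 0.02 -0.4   0.03]
0.104 24.76 [-0.06  0.21 -0.15] [-0.05  0.04 -0.23]
0.102 25.07 [ 0.06 -0.48  0.37] [-0.67 -0.36  0.49]
0.1 25.39 [-0.68  0.08  2.16] [-1.16 -0.33  1.96]
0.098 25.71 [-2.92 -0.39  1.77] [-2.87 -0.12  2.7 ]
0.096 26.02 [-3.16 -0.19  4.14] [-2.92 -0.24  3.84]
0.094 26.34 [-3.94 -1.    5.16] [-3.87 -0.57  5.14]
```

```bash
python3 - <<'E'
from h import *
w=r.camera('wrist');s=r.camera('scene')
a=cv2.resize(w[200:350,70:370],(600,300),interpolation=2);b=cv2.resize(s[170:260,210:360],(500,300),interpolation=2)
cv2.imwrite('pics/w7.png',w);cv2.imwrite('pics/s7.png',s)
c=np.zeros((600,600,3),np.uint8);c[:300]=a;c[300:,:500]=b;cv2.imwrite('pics/m7.png',c); print(T()[:3,3])
E
```

```text
[0.50058965 0.02860866 0.27303562]
```

View pics/m7.png

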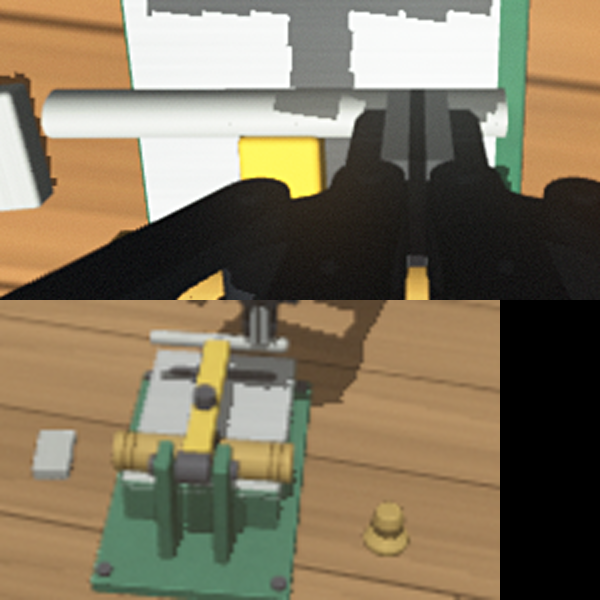

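The crossbar follows down under the tips, and force has been rising since z ≈ 0.102, so the pad is on the bar. Readings at stops are blurred by hinge friction, so before pressing more I'll check for creep, then unload in tiny steps to see how stiffly the force drops.

```bash
python3 - <<'E'
from h import *
f0=np.load('f0.npy')
for k in range(4):
    m,sd=F(5); print('hold',round(r.read_state()['t'],2),(m-f0).round(2), r.read_state()['eef_pos'].round(5))
p=r.read_state()['eef_pos'].copy(); 
def at(zc): 
    th=np.arcsin((zc-.095)/.15); return f2w(.065-.15*np.cos(th)-.002,.035,zc+.006+.173)
for dz in (.0004,.0008,.0012,.0016):
    P=at(.094)+[0,0,dz]; r.move_l(P,Q,.01); m,sd=F(5); print(dz,round(r.read_state()['t'],2),(m-f0).round(2),(r.read_state()['eef_pos']-P).round(5))
    if m[2]-f0[2]<1: break
E
```

```text
hold 26.52 [-3.83 -1.16  4.89] [0.50058 0.02862 0.27303]
hold 26.61 [-4.18 -0.68  4.72] [0.50059 0.02863 0.27303]
hold 26.69 [-4.08 -0.91  5.28] [0.50058 0.0286  0.27303]
hold 26.77 [-4.03 -0.75  5.21] [0.50058 0.02864 0.27303]
0.0004 27.11 [-1.44  0.16  1.12] [ 1.3e-04  2.0e-05 -5.0e-05]
0.0008 27.44 [0.37 0.02 0.31] [ 8.e-05  1.e-05 -2.e-05]
```

Force drops at ~10 N/mm on lifting, so the arm is held by hinge friction and the pad force is at most ~12 N. Now I'll re-press in 0.2 mm steps; the force at which the arm yields gives the pad load.

```bash
python3 - <<'E'
from h import *
f0=np.load('f0.npy')
def at(zc): 
    th=np.arcsin((zc-.095)/.15); return f2w(.065-.15*np.cos(th)-.002,.035,zc+.006+.173)
for k in range(16):
    dz=.0006-.0002*k
    P=at(.094)+[0,0,dz]; r.move_l(P,Q,.005); m,sd=F(5); m=m-f0; print(round(dz,4),round(r.read_state()['t'],2),m.round(2),round(1e3*(r.read_state()['eef_pos'][2]-P[2]),3))
    if m[2]>7.6: break
E
```

```text
0.0006 27.77 [ 0.16 -0.    1.81] 0.114
0.0004 28.11 [-0.22  0.23  4.73] 0.22
0.0002 28.44 [-0.79  0.4   6.49] 0.346
-0.0 28.77 [-0.78  0.01  7.45] 0.433
-0.0002 29.11 [-1.65  0.13  7.68] 0.46
```

The arm yields at about 7.6 N (the slope collapses from ~12 to ~1 N/mm), which corresponds to about 11 N on the bar and is within the target. I'll release straight up and check.

```bash
python3 - <<'E'
from h import *
p=r.read_state()['eef_pos'].copy(); p[2]+=.003; r.move_l(p,Q,.01)
p[2]+=.16; r.move_l(p,Q,.12)
b=f2w(-.22,.035,0); b[2]=p[2]+.02; r.move_l(b,Q,.2)
s=r.read_state(); print(s['t'],(s['contact_force']-np.load('f0.npy')).round(2))
t=r.camera('top');s=r.camera('scene');w=r.camera('wrist');cv2.imwrite('pics/t8r.png',t);cv2.imwrite('pics/s8r.png',s);cv2.imwrite('pics/w8.png',w)
a=cv2.resize(t[105:275,225:350],(440,598),interpolation=2);b=cv2.resize(s[170:260,220:310],(360,360),interpolation=2)
c=np.zeros((598,800,3),np.uint8);c[:,:440]=a;c[:360,440:]=b;cv2.imwrite('pics/m8.png',c)
E
```

```text
31.9167 [-0.14 -0.31 -0.51]
```

View pics/m8.png

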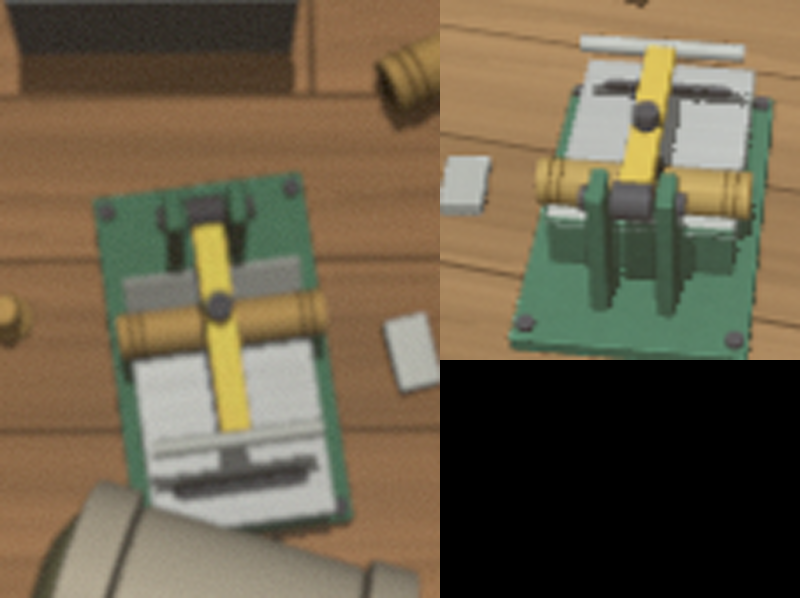

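View pics/s8r.png

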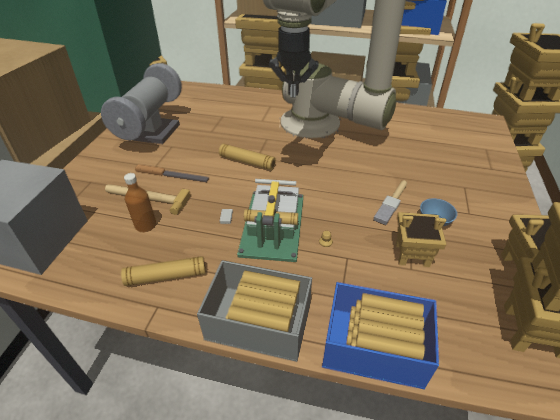

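View pics/w8.png

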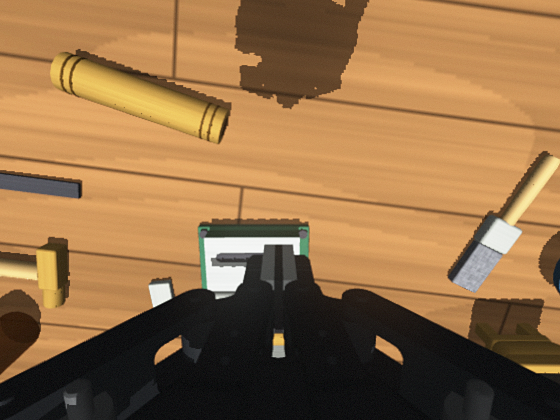

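Bar seated under the clamp, arm about level, bystanders all in their original places. One numerical check of the bar, crossbar height and still positions before handing in.

```bash
python3 - <<'E'
from h import *
C=lambda x,y:(225+x/3.52-.4,105+y/3.52-.4)
e=[]
for p in[(119,337),(326,313)]:
    w=onz('top',C(*p),.0446); e.append(Rm.T@(w[:2]-O)); print('bar end',e[-1])
d=e[1]-e[0];print('centre',(e[0]+e[1])/2,'angle',np.arctan2(d[0],-d[1]))
def tri(a,b):
    o1,v1=ray('top',a);o2,v2=ray('scene',b);t=np.linalg.lstsq(np.stack([v1,-v2],1),o2-o1,rcond=None)[0]
    P=(o1+v1*t[0]+o2+v2*t[1])/2; return Rm.T@(P[:2]-O),P[2]
S=lambda x,y:(220+(x-440)/4-.4,170+y/4-.4)
print('crossbar ends',tri(C(153,453),S(744,51)),tri(C(323,430),S(582,43)))
for n in('top','scene'):
    a=cv2.imread(f'pics/{n}0.png');b=cv2.imread(f'pics/{n[0]}8r.png'); 
    m=(cv2.absdiff(a,b).max(2)>45).astype(np.uint8); k,l,st,ce=cv2.connectedComponentsWithStats(m)
    print(n,[(tuple(ce[i].astype(int)),st[i,4]) for i in range(1,k) if st[i,4]>15])
E
```

```text
bar end [-0.00194472  0.06796226]
bar end [-0.00438618 -0.07314892]
centre [-0.00316545 -0.00259333] angle -0.017299887076781876
crossbar ends (array([-0.0898705 ,  0.05607489]), np.float64(0.09550507380067252)) (array([-0.08957221, -0.05394616]), np.float64(0.0935596109289783))
top [((np.int64(279), np.int64(121)), np.int32(313)), ((np.int64(280), np.int64(137)), np.int32(52)), ((np.int64(282), np.int64(155)), np.int32(65)), ((np.int64(284), np.int64(177)), np.int32(191)), ((np.int64(289), np.int64(203)), np.int32(772)), ((np.int64(259), np.int64(198)), np.int32(28)), ((np.int64(292), np.int64(232)), np.int32(627)), ((np.int64(274), np.int64(252)), np.int32(69)), ((np.int64(279), np.int64(323)), np.int32(10491)), ((np.int64(46), np.int64(399)), np.int32(3010)), ((np.int64(227), np.int64(374)), np.int32(48)), ((np.int64(245), np.int64(403)), np.int32(1222)), ((np.int64(214), np.int64(385)), np.int32(16)), ((np.int64(288), np.int64(394)), np.int32(92)), ((np.int64(213), np.int64(396)), np.int32(16)), ((np.int64(189), np.int64(403)), np.int32(210)), ((np.int64(293), np.int64(409)), np.
[... 567 characters left out ...]
4(29)), np.int32(68)), ((np.int64(347), np.int64(63)), np.int32(1051)), ((np.int64(342), np.int64(125)), np.int32(3851)), ((np.int64(285), np.int64(87)), np.int32(49)), ((np.int64(290), np.int64(91)), np.int32(16)), ((np.int64(301), np.int64(106)), np.int32(147)), ((np.int64(495), np.int64(103)), np.int32(23)), ((np.int64(288), np.int64(104)), np.int32(40)), ((np.int64(397), np.int64(103)), np.int32(16)), ((np.int64(430), np.int64(138)), np.int32(1495)), ((np.int64(287), np.int64(112)), np.int32(21)), ((np.int64(293), np.int64(121)), np.int32(74)), ((np.int64(273), np.int64(201)), np.int32(1367)), ((np.int64(269), np.int64(240)), np.int32(18)), ((np.int64(287), np.int64(240)), np.int32(40))]
```

The crossbar sits at x ≈ -0.0897 in my frame, where -0.085 is expected, so my origin is ~4 mm off. The bar at -0.003 is therefore within about 1 mm of the vee's middle. The arm is still at z ≈ 0.0945, so it held. Handing in.

```bash
python3 -c "
from bench import r
print(r.read_state()['t']);print(r.sign_off())"
```

```text
32.0667
the job is handed in; nothing more can be done
None
```

I rolled the bar along the deck with two spread fingertips until it dropped into the vee, then clamped it and handed the job in at about 32 s. I did not pinch the crossbar. I pushed it over from behind with closed fingertips, then pressed it down from above.

**Last checks**
- **Bar:** It lies under the pad, parallel within about 0.02 rad and centred within about 3 mm along the vee. In my frame it read x ≈ -3.2 mm. The crossbar (4–5 mm) and the deck's near edge (about 3 mm) were off the same way. I put this down to fixture-origin error, so the bar should be within about 1 mm of the vee's middle.
- **Clamp force:** The arm yielded at about 7.6 N at the crossbar, which is roughly 11 N on the bar. This is inferred, because readings taken at stops were blurred by hinge friction. It could be off by 1–2 N, and I had no direct measurement of pad force.
- **Clamp arm:** After release the crossbar still stood at about 94.5 mm, so the arm held.
- **Other things:** In the top and scene views, the only changes were the fixture parts, the robot and its shadow.

One reading was off plan: there was a short push of about 16 N along the clamp arm (not on the bar) when the fingertips first came down on the crossbar.

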